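# Put the rolling mill into low gear and start it

## Task

Gently push the gear lever of the bench rolling mill through its H-shaped gate into low gear: the right-hand slot on the side away from the operator, home against the end of the slot, never into reverse, which is the right-hand slot on the operator's side. Only then press the start button (the flat round one, not the mushroom-headed stop) and let it come up again. Do it all by pushing with the fingertips: the lever must not be taken between the fingers, and the stop button and the things standing around stay as they are.

Things in the scene. Friction and masses are not known exactly. Their poses are not given: they have to be found in the camera images.
- rolling_mill: bolted-down bench rolling mill of dark grey-green cast iron (place and yaw vary). Origin on the table under the centre of the gear gate; x points away from the operator (robot), y to his left. In this frame: gearbox x -0.130 to 0.080, y +-0.065, top z 0.102; motor behind it to x 0.20, top z 0.101; roll stand on the left, x -0.05 to 0.03, y 0.088 to 0.180, top z 0.147.
- knob (a point): centre of the gear lever's black knob: round, 30 mm in diameter, from 27 mm below this point to 22 mm above it, on a straight steel shaft 10 mm thick; the lever tilts about a pivot 185 mm below this point. With the lever upright this point is 0.200 m above the table. The lever stays wherever it is left; 2 to 4 N at the knob moves it.
- gear_shift (a joint): tilt of the gear lever along the slots, rad: 0 in the middle (neutral, the cross channel), +0.23 home at the end away from the operator (the knob 42 mm from the middle along the mill's +x), -0.23 home at the operator's end; the knob moves 185 mm per rad. It starts anywhere along the left-hand slots, neutral included.
- gear_select (a joint): tilt of the gear lever across the gate, rad: -0.175 in the left-hand slots (the knob 32 mm to the operator's left, the mill's +y), +0.175 in the right-hand slots (32 mm to the right, the mill's -y). At the start the lever is in the left-hand slots, at about -0.175.
- slot_low (a point): the place of the knob's centre when the lever is home in low gear: in the mill's frame x +0.042, y -0.031, z 0.192. Reverse is the slot opposite, at x -0.042, y -0.031.
- start_top (a point): centre of the top of the start button: flat, black, 26 mm in diameter in a steel collar of 42 mm; in the mill's frame x -0.100, y -0.034, z 0.128; it is pressed straight down.
- start (a joint): travel of the start button, m: 0 up, 0.006 fully down, when its top is flush with its collar; springs back; it starts to move at 1.5 N and is fully down at 5 N.
- stop_top (a point): centre of the top of the stop button: black mushroom head of 36 mm diameter; in the mill's frame x -0.100, y +0.038, z 0.1405.
- stop (a joint): travel of the stop button, m: 0 up, 0.006 fully down; springs back. Not to be pressed.
- coffee_bottle: small coffee bottle, 66 mm in diameter, 134 mm high, standing loose to the right of the motor; origin at the centre of its underside
- pencil: red pencil, 167 mm long, lying loose to the right of the gearbox; origin under its middle
- chasing_tool_1: steel chasing tool, 92 x 7 x 7 mm, lying loose in front of the roll stand; origin under its middle
- chasing_tool_2: steel chasing tool, 98 x 8 x 8 mm, lying loose in front of the roll stand, left of the other; origin under its middle
- tape_roll: green tape roll, 98 mm in diameter, 18 mm high, lying loose to the left, near the table's edge; origin at the centre of its underside
- tea_bottle: tea bottle, 65 mm in diameter, 168 mm high, standing loose to the right; origin at the centre of its underside
- gate (a point): centre of the H-shaped gate, on top of its steel plate (100 x 88 mm, z 0.108). The lever runs in two slots along the mill's x, left and right, and can cross between them only in the middle (neutral): while it crosses, the knob has 3 to 5 mm of play either way along x, and rounded corners guide it in from up to 8 mm.

How it is judged:
By the outcome, as a careful person would: the job done as asked, in the order asked, and still so for the second after the job is handed in, with the robot touching nothing.
It also fails if it takes over 61 s, if anything falls off the work surface, if the arm or the gripper's body presses on something with over 40 N, if the wrist force passes 120 N, or if a joint passes its speed limit or range.

## Robot

A 6-joint arm with a two-finger parallel gripper is mounted at the origin on a cart in front of the work surface, level with it; the furniture and walls round the work are solid. World frame = base frame: x ahead of the robot, y to its left, z up, the work surface at z = 0. Lengths are in m, angles in degrees, forces in N, time in s.
With the tool pointing down it reaches from about 0.3 to 0.775 m from the base axis. Payload 14.6 kg.
Tool frame: the origin (TCP) lies at the very end of the fingers, on their centre line; the grasp point (between the pads) lies behind it (arm.pinch_z is the z of the grasp point in the tool frame, in m); z points along the fingers, y is the line along which they close (so a half turn about z gives the same grasp; the last joint's range is limited). The gripper opens to 94 mm and grips with 3 to 60 N. Pads are 16 mm wide; open, the fingers measure 119 mm over their backs; the gripper's body (75 mm by 177 mm) begins 78 mm behind the grasp point.
Start: joints at [-69.878, 17.183, 87.147, -0, 75.671, -3.816], TCP at [0.223, -0.503, 0.181] pointing down, gripper open.
Joint ranges: [-173.82, 173.82], [-45.26, 126.66], [13.44, 144.39], [-59.66, 239.66], [0, 175.72], [-146.38, 146.38]. Speed limits (degrees/s): [127.2, 127.2, 147.25, 180, 180, 180].

## Interface

Orientations are given as [roll, pitch, yaw] about the fixed x, y, z axes, in that order (R = Rz(yaw) Ry(pitch) Rx(roll)).
In Python, from rig import arm gives the robot as it stands.
- The arm moves only by the tool drive_tool, never from a script. Its argument "motion" is text: rows parted by semicolons, each of 6 numbers parted by spaces: the shift along the world's x, y, z in cm, then the turn, a rotation vector about the world's x, y, z in rad. A call has 1 to 12 rows; each row is the pose to reach, as a shift and turn from the pose commanded when the call began; what a row does not reach only later rows make up. A row lasts 1/10 s, in which the tool goes at most 50 mm and 8.59 degrees, less where a joint would pass 70% of its speed; a pose out of reach is approached as far as the arm can. A call with a gripper value outside its range is refused whole. "jaw" is the opening, from 0 (shut) to 1 (fully open), set as the call begins (left out, the last holds). The fingers move at their own pace and stop on an object; "newtons" is the grip in N (left out, the last holds). Time passes only in rows, so rows that repeat a pose let the fingers close. It gives the time, the measured TCP pose, the force, the opening and the grip force at its end, in the units of the state.
- arm.state(): the state, without advancing time (a new reading comes with each control period).
- arm.read_camera(name): name is "scene" or "top" or "wrist"; returns a dict with "pixels" (384x512x3 uint8, blue, green, red), "fov_y" (degrees; the focal length in pixels is half the picture's height over the tangent of half this angle, whatever the lens; pixels are square), "cx", "cy" (the principal point, pixels), "rvec" (rotation vector, rad) and "tvec" (3), from world to camera coordinates, as OpenCV has them. Camera axes: x right, y down, z forward; pixel columns grow to the right and rows downward; lengths in m; the calibration is good to about 2 mm. A picture is of the moment at which its call begins. There is no depth.
- arm.sign_off(): hands the job in; it is judged then, once.
Trained networks look in a picture, given as the dict that the camera call returned (one of the last four; its "shot" number tells which), for a name from the list of things; names that differ only in an ending like _2 or _b are one class to them, and where a whole thing is asked for, a point or a joint stands for the part that bears it (a point fixed in the world has none). Each returns a list of dicts, best first, with "score" (0 to 1); they miss things now and then, are a little off and sometimes report something else, mostly with a low value. They report only what shows in the picture. A call takes as long as a camera call.
- arm.look_for(picture, target): "centre" ([column, row] in pixels, amid what is visible of it).
The state is a dict: "time": time; "joint_pos": joint angles; "joint_velocities": joint speeds; "effort": joint torques, N m; "tool_pos": TCP position; "tool_rot": TCP orientation; "wrist_force": force on the tool from outside, world axes, zero at the start; "wrist_torque": the same for the moment, N m; "grip_width": finger opening in m; "finger_force": force on a finger pad.
Only numpy, scipy, OpenCV 4.12 (cv2) and the standard library are available. Lean on these libraries where they do the work, as an engineer would, in place of code of your own. Each camera call takes 0.05 s, during which the arm holds its last target. There are 200 camera calls.

## Working session

There is one attempt and no reset: what is moved stays moved. The work goes in short steps, Python scripts to look and compute and a tool call to move; the robot and the scene stay as the last step left them, time stands still between calls to the robot, and variables do not carry over. Pictures are saved under pics/ and viewed, at most 10 in all, crops included, and the job is handed in when it is done.

Besides the shell and the picture viewer there is one more tool, called by a JSON object that holds its "fn" and its "kwargs", one argument or row to a line. drive_tool: Moves the arm, as the interface text tells. Its arguments: {"type":"object","properties":{"motion":{"type":"string"},"jaw":{"type":"number"},"newtons":{"type":"number"}},"required":["motion"]}

```bash
mkdir -p pics; cat > h.py <<'E'
import numpy as np, cv2, sys
from rig import arm
def P(p,X):
    f=192/np.tan(np.radians(p["fov_y"])/2); K=np.array([[f,0,p["cx"]],[0,f,p["cy"]],[0,0,1.]])
    return cv2.projectPoints(np.array(X,float).reshape(-1,1,3),np.array(p["rvec"],float),np.array(p["tvec"],float),K,None)[0].reshape(-1,2)
def ray(p,c):
    f=192/np.tan(np.radians(p["fov_y"])/2); R=cv2.Rodrigues(np.array(p["rvec"],float))[0]
    t=np.array(p["tvec"],float).ravel()
    d=R.T@np.array([(c[0]-p["cx"])/f,(c[1]-p["cy"])/f,1]); return -R.T@t,d
def atz(p,c,z):
    o,d=ray(p,c); return o+d*(z-o[2])/d[2]
E
python3 - <<'E'
from h import *
s=arm.state(); print(s["time"],s["tool_pos"],s["tool_rot"],arm.pinch_z)
ims=[]
for n in("scene","top"):
    p=arm.read_camera(n); print(n,ray(p,(256,192)),p["fov_y"]); ims.append(p["pixels"])
    cv2.imwrite(f"pics/{n}0.png",cv2.resize(p["pixels"],(800,600)))
    for t,z in(("rolling_mill",.1),("knob",.195),("start_top",.128),("stop_top",.1405),("gate",.108),("coffee_bottle",.07),("tea_bottle",.08),("pencil",0),("tape_roll",.01)):
        for r in arm.look_for(p,t)[:2]: print(n,t,np.round(r["centre"],1),round(r["score"],2),np.round(atz(p,r["centre"],z),3))
E
```

```text
0.0 [ 0.22303571 -0.5024044   0.1807759 ] [-1.79931025e+02 -2.46154874e-03  2.39371552e+01] -0.0188
scene (array([ 0.05376478, -1.06441587,  0.67495937]), array([ 0.43308796,  0.73760056, -0.51812434])) 53.032055098681525
scene rolling_mill [280.8 217.3] 0.58 [ 0.525 -0.388  0.1  ]
scene knob [273.7 170.6] 0.62 [ 0.551 -0.311  0.195]
scene start_top [281.4 217.6] 0.72 [ 0.503 -0.423  0.128]
scene start_top [234.7 191.2] 0.6 [ 0.463 -0.252  0.128]
scene stop_top [254.  176.1] 0.64 [ 0.541 -0.225  0.141]
scene stop_top [278.5 173.3] 0.6 [ 0.61  -0.247  0.141]
scene gate [282.3 218.2] 0.84 [ 0.519 -0.403  0.108]
scene coffee_bottle [283.4 253.3] 0.97 [ 0.471 -0.482  0.07 ]
scene tea_bottle [299.6 284.2] 0.71 [ 0.437 -0.592  0.08 ]
scene pencil [239.7 250.1] 0.43 [ 0.426 -0.342  0.   ]
scene tape_roll [235.7 191.6] 0.52 [ 0.553 -0.081  0.01 ]
top (array([ 0.4168944 , -0.29608901,  1.40692103]), array([ 0.07050008,  0.03440685, -0.99699865])) 45.68309639243863
top rolling_mill [277.4 168.1] 0.78 [ 0.577 -0.314  0.1  ]
top knob [274.4 172.8] 0.41 [ 0.553 -0.304  0.195]
top start_top [258.6 204.3] 0.54 [ 0.473 -0.259  0.128]
top stop_top [246.5 179.8] 0.58 [ 0.541 -0.226  0.141]
top gate [278.8 170.5] 0.69 [ 0.569 -0.318  0.108]
top coffee_bottle [339.3 202.3] 0.74 [ 0.476 -0.493  0.07 ]
top tea_bottle [369.4 215.7] 0.72 [ 0.436 -0.577  0.08 ]
top tape_roll [163.7 222. ] 0.65 [0.429 0.038 0.01 ]
```

View pics/scene0.png

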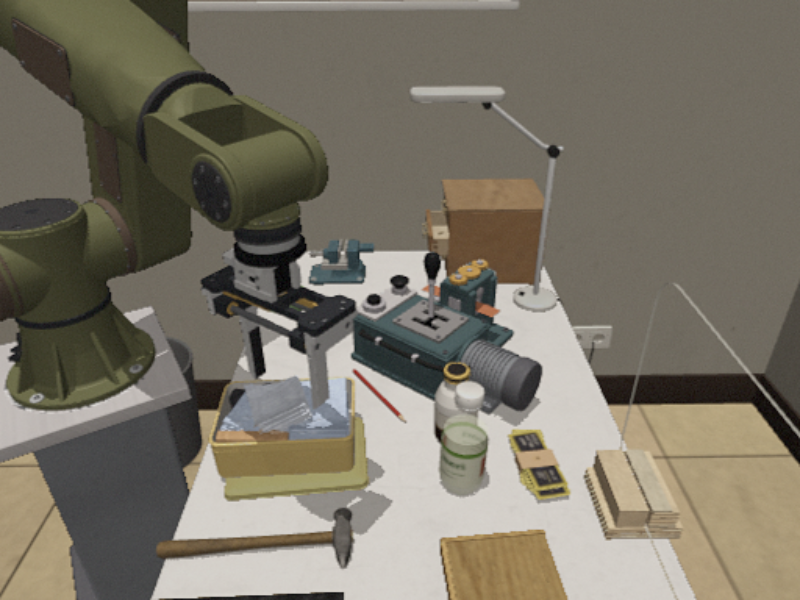

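View pics/top0.png

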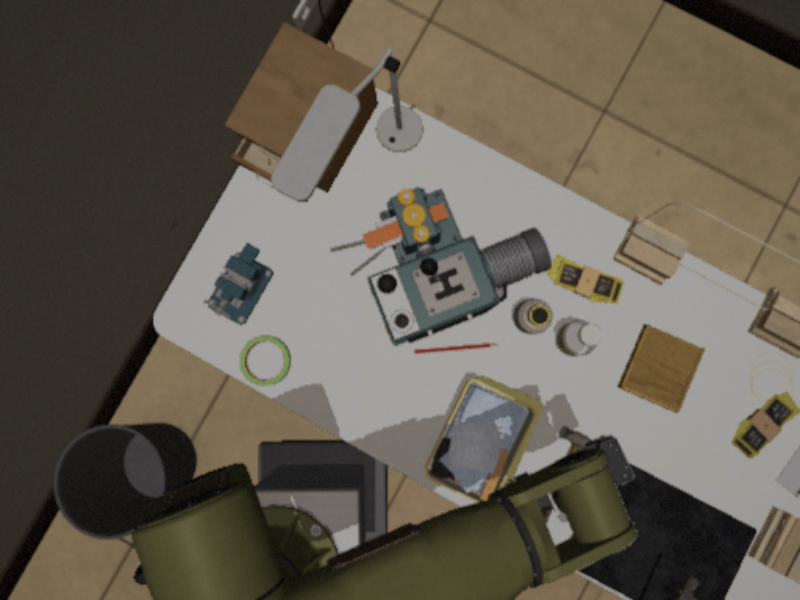

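The scene picture shows the mill with start at about (240,193) and stop at (256,181) in 512-wide pixels. In the top picture stop is near (248,182), start (257,205), the H centre (286,182) and the knob (275,170). The knob is in the left slot, about neutral or toward the operator. I'll fit the mill pose and overlay it.

```bash
cat > fit.py <<'E'
from h import *
from scipy.optimize import least_squares
def W(q,X):
    c,s=np.cos(q[2]),np.sin(q[2]); X=np.array(X,float).reshape(-1,3)
    return np.c_[q[0]+c*X[:,0]-s*X[:,1],q[1]+s*X[:,0]+c*X[:,1],X[:,2]]
ST=[-.1,-.034,.128];SP=[-.1,.038,.1405];G=[0,0,.108]
def knob(a,b): # shift, select
    return [.185*np.sin(a),-.185*np.sin(b)*np.cos(a),.015+.185*np.cos(a)*np.cos(b)]
plate=[[x,y,.108] for x,y in((.05,.044),(.05,-.044),(-.05,-.044),(-.05,.044))]
box=[[x,y,.102] for x,y in((.08,.065),(.08,-.065),(-.13,-.065),(-.13,.065))]
def overlay(p,q,a,fn,c0,w,h,k=6):
    im=cv2.resize(p["pixels"][c0[1]:c0[1]+h,c0[0]:c0[0]+w],None,fx=k,fy=k,interpolation=cv2.INTER_CUBIC)
    pr=lambda X:np.round((P(p,W(q,X))-c0+.5)*k-.5).astype(int)
    for B,c in((plate,(0,0,255)),(box,(0,255,255))): cv2.polylines(im,[pr(B).reshape(-1,1,2)],True,c,1)
    for X,c in((ST,(0,0,255)),(SP,(0,255,0)),(G,(255,0,0)),(knob(a,-.175),(255,0,255))): cv2.drawMarker(im,tuple(map(int,pr(X)[0])),c,0,14,1)
    cv2.imwrite(fn,im)
E
python3 - <<'E'
from fit import *
T=arm.read_camera("top");S=arm.read_camera("scene")
obs=[(T,ST,(257.3,204.6)),(T,SP,(247.5,181.5)),(T,G,(286,182)),(S,ST,(240,193)),(S,SP,(256,180))]
f=lambda q:np.concatenate([(P(p,W(q,X))[0]-c) for p,X,c in obs])
r=least_squares(f,[.53,-.33,-1.1]);q=r.x;print(q,np.degrees(q[2]),r.fun.round(1))
fk=lambda a:np.concatenate([P(T,W(q,knob(a[0],-.175)))[0]-(274.5,170.4),P(S,W(q,knob(a[0],-.175)))[0]-(276.5,170)])
k=least_squares(fk,[0.]);print(k.x,k.fun)
overlay(T,q,k.x[0],"pics/ov_t.png",(220,135),110,95)
overlay(S,q,k.x[0],"pics/ov_s.png",(215,150),130,95)
E
```

```text
[ 0.53755483 -0.33985324 -1.21891756] -69.83883151309172 [ 1.   0.2  1.3 -0.9  0.8 -0.7 -1.6 -1.7 -1.1 -2.5]
[-0.12502196] [ 0.90592254 -0.09770694 -0.84770523 -1.04345071]
```

View pics/ov_t.png

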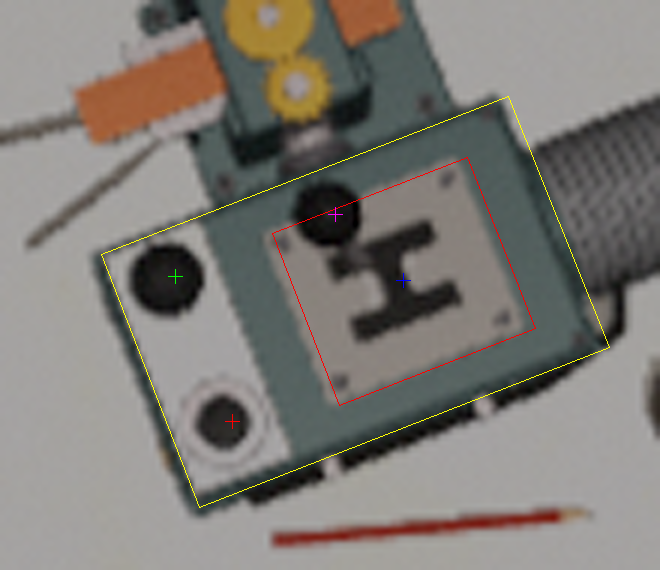

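View pics/ov_s.png

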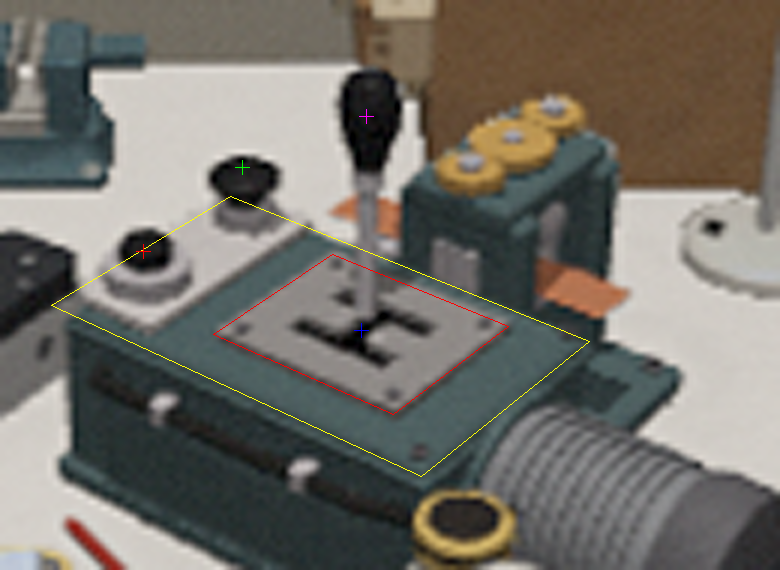

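The overlay is 1–2 px off. Start in the top crop is at (222,422), stop (167,279) and the H centre (395,281). I'll refit using the plate corners too.

```bash
python3 - <<'E'
from fit import *
T=arm.read_camera("top");S=arm.read_camera("scene")
u=lambda c,o:np.array(o)+(np.array(c)+.5)/6-.5
t=lambda *c:u(c,(220,135)); s=lambda *c:u(c,(215,150))
obs=[(T,ST,t(222,421)),(T,SP,t(167,279)),(T,G,t(396,281)),(S,ST,s(147,243)),(S,SP,s(244,172))]
for X,c,d in zip(plate,((460,160),(530,326),(338,402),(270,235)),((505,325),(393,411),(218,333),(333,257))): obs+=[(T,X,t(*c)),(S,X,s(*d))]
# per-camera 2-D pixel bias is allowed, weakly held
f=lambda v:np.concatenate([(P(p,W(v[:3],X))[0]-c) + (v[3:5] if p is T else v[5:7]) for p,X,c in obs]+[v[3:]*1.])
r=least_squares(f,[.53,-.33,-1.1,0,0,0,0],loss="soft_l1");q=r.x;print(q,np.degrees(q[2]));print(r.fun.round(1))
kt=t(328,215);ks=s(369,115)
fk=lambda a:np.concatenate([P(T,W(q,knob(a[0],a[1])))[0]-kt+q[3:5],P(S,W(q,knob(a[0],a[1])))[0]-ks+q[5:7]])
k=least_squares(fk,[0.,-.175]);print(k.x,k.fun)
q=q[:3];np.save("q.npy",q)
for n,X in(("knob",knob(k.x[0],-.175)),("low",[.042,-.031,.192]),("start",ST),("stop",SP),("neutralL",knob(0,-.175)),("neutralR",knob(0,.175))):print(n,W(q,X).round(4))
# local coordinates of tall neighbours
for n,p,c,z in(("coffee",T,(339.3,202.3),.134),("tea",T,(369.4,215.7),.16)):
    w=atz(p,c,z)[:2]-q[:2];c_,s_=np.cos(q[2]),np.sin(q[2]);print(n,c_*w[0]+s_*w[1],-s_*w[0]+c_*w[1])
E
```

```text
[ 0.53845966 -0.33745802 -1.21819969 -0.1323893   0.32424469  0.36795245
  0.27969293] -69.79770065225787
[ 0.7  0.1  0.4 -0.4  0.2 -0.1 -0.5  1.1 -0.1 -0.9  0.2 -0.5  0.7  0.
 -0.1  0.4  0.2  0.3 -0.8  0.5 -0.7 -0.1 -0.7 -0.3  0.  -0.6 -0.1  0.3
  0.4  0.3]
[-0.12472838 -0.17630602] [ 0.10034152 -0.18641606 -0.2108444   0.03163803]
knob [[ 0.5605 -0.3048  0.1958]]
low [[ 0.5239 -0.3876  0.192 ]]
start [[ 0.472  -0.2554  0.128 ]]
stop [[ 0.5396 -0.2305  0.1405]]
neutralL [[ 0.5687 -0.3263  0.1972]]
neutralR [[ 0.5082 -0.3486  0.1972]]
coffee 0.11453862598623346 -0.11131284760055696
tea 0.1725867311588912 -0.1743154959145417
```

The refit is good to sub-pixel: mill at (0.5385, -0.3375), yaw -69.8°. The lever shift is about -0.125, so the knob is 23 mm on the operator's side in the left slot. I'll close the fingers and move behind the knob.

{"fn": "drive_tool", "kwargs": {
  "motion": "0 0 3 0 0 0; 1 1 6 0 0 -0.02; 4 3 9 0 0 -0.04; 7.5 5.5 9 0 0 -0.065; 11 8 9 0 0 -0.065; 14.5 10.6 9 0 0 -0.065; 18 13.2 9 0 0 -0.065; 21.5 15.8 9 0 0 -0.065; 25 18.3 9 0 0 -0.065; 28.5 21 9 0 0 -0.065; 31 23 9 0 0 -0.065; 32.3 23.7 9 0 0 -0.065",
  "jaw": 0,
  "newtons": 10
}}

```text
time: 2.4
tool_pos: [0.5478, -0.2637, 0.2711]
tool_rot: [-180.0, 0.0, 20.4]
wrist_force: [-0.3, 0.2, 0.3]
grip_width: 0.002
finger_force: 0.0
```

{"fn": "drive_tool", "kwargs": {
  "motion": "0 0 0 0 0 0; 0 0 -2 0 0 0; 0 0 -4 0 0 0; 0 0 -6 0 0 0; 0 0 -7.5 0 0 0; 0 0 -8.3 0 0 0; 0 0 -8.3 0 0 0; 0 0 -8.3 0 0 0"
}}

```text
time: 3.2
tool_pos: [0.546, -0.2664, 0.1893]
tool_rot: [180.0, -0.0, 20.2]
wrist_force: [-0.3, 0.4, -0.9]
grip_width: 0.0006
finger_force: 0.0
```

```bash
cat > look.py <<'E'
from fit import *
q=np.load("q.npy")
def see(name,c0=(215,140),w=130,h=95,n="scene"):
    p=arm.read_camera(n); s=arm.state()
    print(s["time"],np.round(s["tool_pos"],4),np.round(s["tool_rot"],2),np.round(s["wrist_force"],2),s["grip_width"])
    w_=np.array(s["tool_pos"])[:2]-q[:2];c,d=np.cos(q[2]),np.sin(q[2]);print("mill",np.round([c*w_[0]+d*w_[1],-d*w_[0]+c*w_[1]],4))
    cv2.imwrite("pics/"+name,cv2.resize(p["pixels"][c0[1]:c0[1]+h,c0[0]:c0[0]+w],None,fx=6,fy=6,interpolation=cv2.INTER_CUBIC))
    return p
E
python3 -c "
from look import *
see('a1.png')"
```

```text
3.25 [ 0.5462 -0.2662  0.1894] [ 1.7994e+02 -5.0000e-02  2.0190e+01] [ 0.72 -0.28 -0.39] -0.00023117915169370944
mill [-0.0642  0.0319]
```

View pics/a1.png

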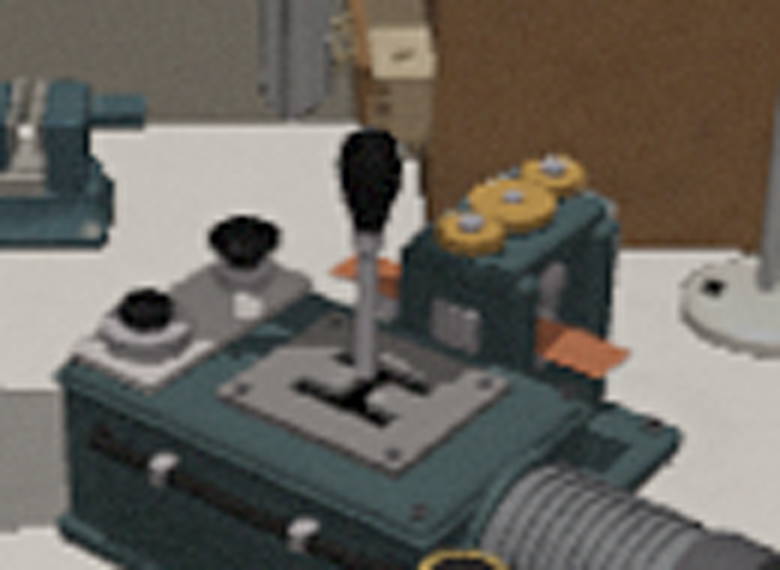

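The finger end is visible near crop (290,115), left of the knob at (370,180). I'll check that against the projected TCP.

```bash
python3 -c "
from look import *
p=arm.read_camera('scene');t=arm.state()['tool_pos']
print((P(p,[t,[t[0],t[1],t[2]+.02],W(q,knob(-.125,-.175))[0]])-(215,140))*6)
p=arm.read_camera('top');print(P(p,[t]))
cv2.imwrite('pics/b.png',cv2.resize(p['pixels'][110:240,200:370],None,fx=4.5,fy=4.5,interpolation=cv2.INTER_CUBIC))"
```

```text
[[289.96077807 157.17057337]
 [290.16092371 117.81822083]
 [362.62069083 171.10156958]]
[[260.19234908 175.83516407]]
```

```bash
python3 -c "
from look import *
im=cv2.imread('pics/a1.png')
sub=cv2.resize(im[60:260,230:360],None,fx=4,fy=3,interpolation=cv2.INTER_CUBIC)
sub=np.clip((sub.astype(float)-120)*1.9,0,255).astype(np.uint8)
cv2.imwrite('pics/c.png',sub)
for r in range(70,220,8): print(r,im[r,240:350:8].mean(1).astype(int))"
```

```text
70 [ 98  99  94  97 101  84  84  99 105  99 100  80  85  89]
78 [ 97  96  98 102 102  83  84 100 102  99  97  81  90  97]
86 [ 98  94  91  74 101  82  83  98 103  98 101  81  92 100]
94 [ 98  98  93  82 102  81  88 101 102  98  98  87  95 100]
102 [ 99  96  98  94  93  85  87  98 103  95  90  99  97  98]
110 [95 95 94 96 98 84 85 99 86 69 96 97 99 95]
118 [ 97  98  98  95  98  87  99  97  95 107 102 103 100 103]
126 [169 170 171 170 170 171 177 179 172 171 174 173 175 178]
134 [193 195 193 193 193 192 192 191 193 192 192 193 199 166]
142 [192 192 192 191 192 191 192 191 191 191 190 194 189  88]
150 [189 192 192 190 192 192 191 191 192 191 193 196 182  12]
158 [191 191 190 190 190 191 192 191 190 191 192 192 145  13]
166 [192 192 191 191 191 191 191 190 190 191 191 191 122  16]
174 [192 193 193 191 191 191 191 191 193 190 191 193 151   7]
182 [192 194 192 191 192 190 190 192 192 192 191 196 181   8]
190 [193 192 192 192 192 191 190 192 193 192 193 195 183  49]
198 [193 191 189 191 190 192 192 192 192 191 192 194 187  92]
206 [195 194 193 192 194 192 192 191 192 192 190 193 202 155]
214 [148 159 165 194 200 194 191 191 192 191 192 191 197 178]
```

View pics/b.png

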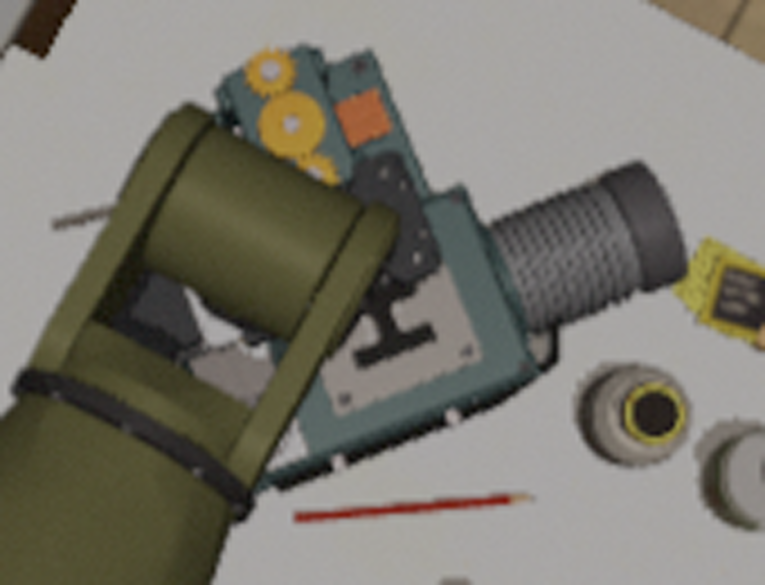

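```bash
python3 -c "
from look import *
p=arm.read_camera('scene');cv2.imwrite('pics/d.png',cv2.resize(p['pixels'][0:250,150:400],None,fx=2.4,fy=2.4))
w=arm.read_camera('wrist');print(w['tvec'],ray(w,(256,192)),w['fov_y'],P(w,[arm.state()['tool_pos']]))"
```

```text
[-0.43893947  0.38221032  0.49737946] (array([ 0.61046153, -0.2426164 ,  0.39320849]), array([-0.22685982, -0.09001973, -0.96980269])) 60.39893593662884 [[253.32232803 217.06162961]]
```

View pics/d.png

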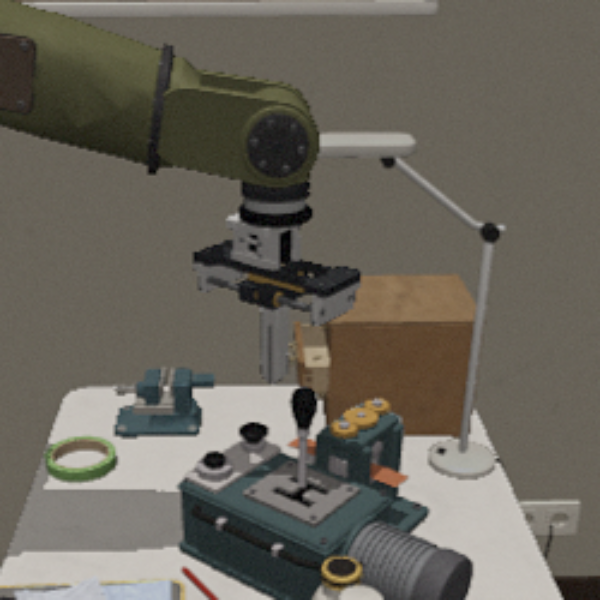

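The finger end appears about 8 px (~20 mm) above the projected TCP. I'll check with the wrist camera.

```bash
python3 -c "
from look import *
w=arm.read_camera('wrist');s=arm.read_camera('scene');t=np.array(arm.state()['tool_pos'])
a=w['pixels'].copy();b=s['pixels'].copy()
k=W(q,knob(-.125,-.175))[0]
for p,im in((w,a),(s,b)):
  for X,c in((t,(0,0,255)),(t+[0,0,.0188],(0,255,0)),(t+[0,0,.0968],(255,0,255)),(k,(255,255,0)),(W(q,SP)[0],(0,255,255)),(W(q,G)[0],(255,0,0))):
    x=P(p,[X])[0].round().astype(int);cv2.drawMarker(im,tuple(map(int,x)),c,0,7,1)
b=cv2.resize(b[90:240,190:340],(384,384),interpolation=cv2.INTER_NEAREST)
a=a[:, 64:448]
cv2.imwrite('pics/e.png',np.hstack([a,b]))"
```

```text
(no output)
```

View pics/e.png

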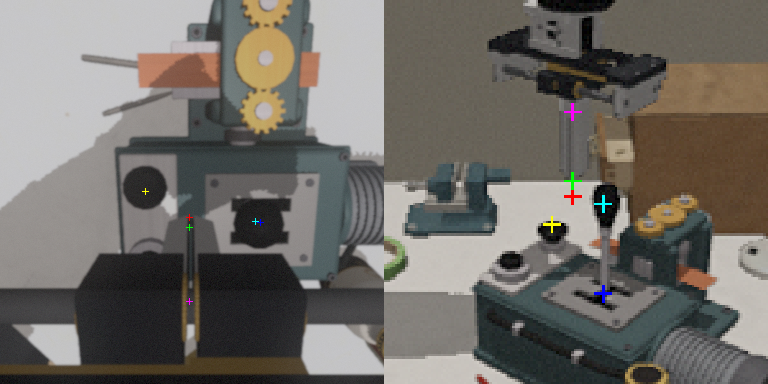

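Wrist view: the fingertips end at about (189,217), which matches the TCP, and the knob sits at (257,220). In the scene view a pale tip may be blending into the table. I'll difference two images across a small descent to settle it.

```bash
python3 -c "
from look import *
p=arm.read_camera('scene');np.save('s0.npy',p['pixels'])"
```

{"fn": "drive_tool", "kwargs": {
  "motion": "0 0 -0.5 0 0 0; 0 0 -1 0 0 0; 0 0 -1 0 0 0; 0 0 -1 0 0 0"
}}

```text
time: 4.0
tool_pos: [0.5461, -0.2656, 0.1781]
tool_rot: [-180.0, 0.0, 20.2]
wrist_force: [0.8, -0.2, -0.3]
grip_width: 0.0004
finger_force: 0.0
```

```bash
python3 -c "
from look import *
p=arm.read_camera('scene');t=np.array(arm.state()['tool_pos']);print(t,P(p,[t,t+[0,0,.0968]]))
d=np.abs(p['pixels'].astype(int)-np.load('s0.npy')).sum(2)
for r in range(150,178): print(r,d[r,255:276], p['pixels'][r,262:270].mean(1).astype(int))"
```

```text
[ 0.54616704 -0.26568506  0.1783177 ] [[263.19528474 169.72339204]
 [263.35562041 137.10299582]]
150 [12  1 21  1  4  3 31 22 10  1  3  5  5  2  2  4  3  6  8 11  4] [ 71  95  99 104 102  99  98  82]
151 [ 6  6  5 22  5 15 25 21  4  6 11 10  5  3  1  3  3  7  4  1  8] [ 72  94  99 100 103  96  98  83]
152 [ 4  5  4 10  5  4 26 32  3 10 10 12  1  4  2  9  3  5  6  6 13] [ 70  92 101 101 102  96  97  83]
153 [ 8  4  4  4  7 13 38  9  5  5  6  1 24  6  3 20  5  5  5  4  6] [ 73  94 100 100 100  93  98  81]
154 [13  4  9 15  5 12 29 32 12  9  2  8 16  4  8  8  2  1  3 10  5] [ 69  95 104 101 100 100  97  81]
155 [17  2  9  9  9  9 24 25  2 14  4  3 10  1  8 11  4  4  1 15 22] [ 70  95  98 101 100 102  97  88]
156 [ 3  2  9 28 17  9 20 19  4  4  5 12  3  5 14 20  9  3  3  7  9] [ 72  96 102 103  99  98  95 101]
157 [ 9 11  4 53 26  5 20 23  7 13 10 30 29 19 68 44  4  2  9  9  2] [ 71  94  97 105 102  97  99  73]
158 [  5   6   3  31  19  15  21  30   3   5  50 114  45  14  73  40   5   6
   3   5   4] [ 69  92 101 104 100  97  96  68]
159 [ 4  5  7 18 13 84 17 26  7 11 25 10 13 11 41 36  
[... 1290 characters left out ...]
 4  2  3  4  3  1  0  8  2  3  6  4  4 40  3 23] [192 192 192 191 192 191 193 193]
172 [ 0  3  4  3  4  5  0  4  1  5  3  1  6  1  2  4  3  6 40 31 17] [193 192 194 192 192 194 193 193]
173 [ 1  9  2  1  1  2  3  3  3  4  5  3  5  1  2  1  1  4 18 16  1] [193 192 192 193 193 193 192 192]
174 [ 1  2  2  4  8  2  2  4  5  0  2  6  2  3  2  3  6 20 14 46 28] [193 194 192 192 191 194 191 192]
175 [ 4  1  2  4  3  1  2  3  3  4  4  2  2  4  2  3  5 12 10 22  8] [193 193 193 191 192 191 192 191]
176 [ 3  2  9  1  0  3  3  5  2  1  6  4  2  3  3  2  3  7  1  0 16] [195 193 192 193 192 191 192 194]
177 [28  7 12  8  8  7  2  2  4  4  2  5  3  1  8  4  5  3  5 30 31] [194 195 193 193 194 192 193 194]
```

```bash
python3 -c "
from look import *
w=arm.read_camera('wrist');a=w['pixels'];np.save('w1.npy',a);e=cv2.imread('pics/e.png')[:,:384]
b=cv2.imread('pics/e.png')
k=W(q,knob(-.125,-.175))[0]
print(P(w,[arm.state()['tool_pos'],k]))
cv2.imwrite('pics/f.png',np.hstack([cv2.resize(a[190:300,200:310],None,fx=5,fy=5,interpolation=cv2.INTER_CUBIC)]))
d=np.abs(a[:,64:448].astype(int)-e).sum(2)
for r in range(208,250,3): print(r,d[r,165:220:3],a[r,229:284:3].mean(1).astype(int))"
```

```text
[[253.52624557 217.21693219]
 [322.91062285 226.58474064]]
208 [ 50   1  11   4  16 110  40   9   5   4   4  14   1  22   8   5   8  66
 149] [193 193 194 189 121  99  78  67  62  63  67  68  63  62  90  96  94  96
  95]
211 [109  19   5   2  26  46   3   3   5   9   3   3   2  16   1 113 161 157
 157] [185 195 193 189 116  80  66  66  65  62  64  63  66  63  93  97  95  97
  99]
214 [ 32 134  50 132  37   3  16  11 331   2   7   6   4  64 110 160 110  49
   8] [138 187 193 188 111  65  67  67  65  65  63  62  64  67  92  98 112 133
 148]
217 [ 11  65 178 102   1   9   3 335 329 327  14   5  22 110 156  33   7   4
   7] [130 154 192 161  96  76  78  81  61  65  82  80  71  71  95 140 150 152
 151]
220 [ 12   7  77  34   7   2   3   9 292   3   6   4   4   0  26   2   4   5
   1] [132 128 131 100  83  83  83  80  39  44  82  83  84  84  87 121 146 152
 152]
223 [ 8 10 13  0  5  4  8  7  5 12  1  2  5  6  4 10  3  1  7] [131 102  84  82  84  84  86  78  43  44  79  83  83  83  82  82 121 150
 151]
226 [ 13   5   3   2   8   3   4   3 293  11   7  10   3   2  11   8  14   3
   8] [129  
[... 386 characters left out ...]
1  5 16 14  4 11  9  4  7  5  4  3  1  4  1  6  6  6] [102  84  82  85  79  81  85  70  50  45  79  80  84  83  81  80  81 123
 148]
238 [ 7  3  4  5  9  8  6 11  4  8  6  3 15  3  7  6  2  7  2] [ 95  83  85  82  81  84  86  71  48  43  79  82  80  83  80  84  81 108
 146]
241 [12  7  8  1  2  8  6 11 17  7  4  5  6  4  3  3  6  4  0] [ 86  85  82  83  86  83  83  68  43  41  79  82  81  80  81  81  80  93
 144]
244 [23 11 14  6  8  6  2  3  4 15 12  3  5 10  4  3  6 13  9] [ 87  82  83  84  84  82  82  69  43  40  77  82  80  84  83  83  82  82
 140]
247 [ 8  5 12  9 12 11  3  1  7 15  3  7  7  3 16  3  5 10  7] [ 84  83  84  84  83  86  81  70  45  37  73  81  86  80  85  81  84  85
 130]
```

View pics/f.png

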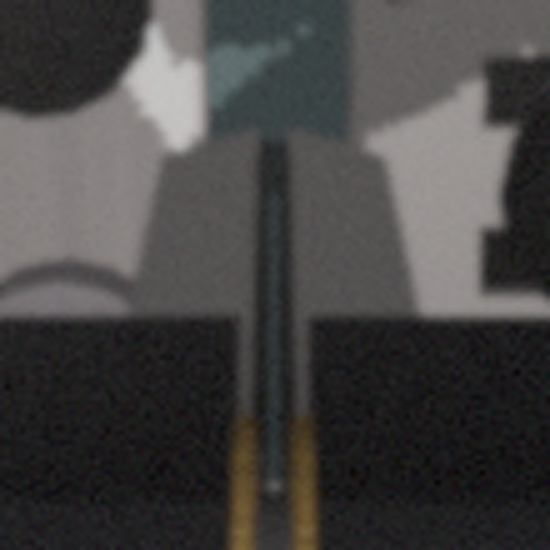

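Both views agree: the physical finger end sits about 20 mm above the reported TCP, and the closed pair is about 25 mm wide. I'll allow for that by going lower, then push gently along +x toward neutral, stopping short.

{"fn": "drive_tool", "kwargs": {
  "motion": "0 0 -0.6 0 0 0; 0 0 -1.1 0 0 0; 0.17 -0.47 -1.1 0 0 0; 0.35 -0.94 -1.1 0 0 0; 0.48 -1.31 -1.1 0 0 0; 0.59 -1.6 -1.1 0 0 0; 0.69 -1.88 -1.1 0 0 0; 0.79 -2.16 -1.1 0 0 0; 0.9 -2.44 -1.1 0 0 0; 1.0 -2.72 -1.1 0 0 0; 1.07 -2.91 -1.1 0 0 0; 1.07 -2.91 -1.1 0 0 0"
}}

```text
time: 5.3
tool_pos: [0.5568, -0.2951, 0.1672]
tool_rot: [-180.0, 0.0, 20.2]
wrist_force: [0.5, 1.9, 1.3]
grip_width: 0.0004
finger_force: 1.0
```

```bash
cat >> look.py <<'E'
def millxy(X):
    w=np.array(X)[:2]-q[:2];c,d=np.cos(q[2]),np.sin(q[2]);return np.round([c*w[0]+d*w[1],-d*w[0]+c*w[1]],4)
def dark(p,guess,r=22):
    """fit knob: score of the projected knob silhouette being dark -> (shift,select)"""
    g=p["pixels"].astype(float).mean(2)
    return g
def report():
    s=arm.state();print(s["time"],np.round(s["tool_pos"],4),"mill",millxy(s["tool_pos"]),"F",np.round(s["wrist_force"],2))
    for n in("scene","top","wrist"):
        p=arm.read_camera(n)
        for r in arm.look_for(p,"knob")[:2]:
            print(n,np.round(r["centre"],1),round(r["score"],2),"mill@.197",millxy(atz(p,r["centre"],.197)))
        c=P(p,W(q,knob(0,-.175)))[0]
        print("  neutralL at",c.round(1),"neutralR",P(p,W(q,knob(0,.175)))[0].round(1),"low",P(p,W(q,knob(.23,.175)))[0].round(1))
        np.save("last_%s.npy"%n,p["pixels"])
E
python3 -c "
from look import *
report()"
```

```text
5.3 [ 0.5568 -0.2951  0.1672] mill [-0.0334  0.0319] F [0.49 1.87 1.29]
scene [279.1 173.5] 0.79 mill@.197 [0.0024 0.0136]
  neutralL at [282.5 170.5] neutralR [267.6 179.9] low [281.2 186.7]
top [300.5 170.3] 0.4 mill@.197 [0.041  0.0057]
top [367.4 215.1] 0.33 mill@.197 [ 0.1608 -0.1687]
  neutralL at [282.5 166.7] neutralR [291.4 189.1] low [305.9 183.2]
wrist [300.2 232. ] 0.94 mill@.197 [-0.0074  0.0332]
  neutralL at [313.4 233.8] neutralR [308.9 333.3] low [375.5 327. ]
```

{"fn": "drive_tool", "kwargs": {
  "motion": "0.07 -0.19 0 0 0 0; 0.14 -0.38 0 0 0 0; 0.21 -0.57 0 0 0 0; 0.21 -0.57 0 0 0 0; 0.21 -0.57 0 0 0 0"
}}

```text
time: 6.1
tool_pos: [0.5589, -0.3006, 0.1673]
tool_rot: [180.0, 0.0, 20.2]
wrist_force: [-1.0, 2.4, 0.5]
grip_width: 0.0001
finger_force: 0.9
```

```bash
python3 -c "
from look import *
report()
w=np.load('last_wrist.npy');s=np.load('last_scene.npy')
a=cv2.resize(w[170:330,230:390],(400,400),interpolation=cv2.INTER_CUBIC);b=cv2.resize(s[140:220,225:305],(400,400),interpolation=cv2.INTER_CUBIC)
cv2.imwrite('pics/g.png',np.hstack([a,b]))
for r in (215,222,229,236,243): print(r,w[r,270:350].mean(1).astype(int))
"
```

```text
6.1 [ 0.5589 -0.3006  0.1673] mill [-0.0275  0.032 ] F [-1.03  2.38  0.46]
scene [280.2 173.2] 0.74 mill@.197 [0.0037 0.0168]
  neutralL at [282.5 170.5] neutralR [267.6 179.9] low [281.2 186.7]
  neutralL at [282.5 166.7] neutralR [291.4 189.1] low [305.9 183.2]
wrist [301.3 230.2] 0.86 mill@.197 [-0.0007  0.0343]
  neutralL at [302.5 233.8] neutralR [298.8 333.3] low [365.7 327. ]
215 [ 24  30  27  26  15  26  23  25  21  31  42  53  48  40  30  31  25  30
  29  27  26  26  28  27  19  30  29  29  25  24  33  27  24  26  30  34
  26  27  30  32  30  35  35  30  29  26  32  48  71 100 126 144 149 152
 155 155 153 155 152 155 153 153 153 153 154 155 153 153 153 152 154 155
 152 154 150 141 123 109 102 105]
222 [ 83  86  87  89  87  88  82  65  42  32  24  32  30  31  24  22  30  29
  26  23  23  27  31  25  21  33  32  16  22  27  33  28  27  32  29  36
  31  31  23  27  32  34  31  32  32  33  37  33  30  29  32  31  30  44
  73 109 134 147 151 153 153 153 155 155 154 153 151 151 152 152 152 152
 152 151 149 136 115 104 106 106]
229 [ 89  86  85  86  85  87  84  84  74  51  36  27  
[... 235 characters left out ...]
51 151
 151 149 140 124 112 103 105 103]
236 [ 85  86  87  86  82  87  84  87  83  76  64  43  27  24  29  23  30  32
  26  23  30  27  29  28  33  28  26  31  37  32  33  34  33  36  37  33
  36  36  36  34  34  35  36  38  32  34  31  30  32  35  35  33  33  33
  36  30  31  32  49  81 119 143 150 151 151 151 150 152 152 149 150 150
 152 146 136 117 102  98 104 103]
243 [ 86  84  86  86  87  84  87  85  86  83  82  74  54  31  28  30  27  29
  23  25  32  20  29  31  33  24  28  31  33  38  36  38  36  34  36  37
  38  38  37  33  36  32  34  30  34  32  35  28  37  34  33  32  33  30
  28  31  34  36  54  93 128 145 149 151 151 147 150 149 150 148 149 148
 149 141 126 108 101 102 100  99]
```

Contact is established and the knob is at neutral to within about 1 mm (wrist view). Next I'll go round to the left side of the knob.

{"fn": "drive_tool", "kwargs": {
  "motion": "-0.3 0.8 0 0 0 0; -0.65 1.75 0 0 0 0; -0.95 2.58 0 0 0 0; 0.3 3.05 0 0 0 0; 1.5 3.5 0 0 0 0; 2.62 3.89 0 0 0 0; 3.0 2.8 0 0 0 0; 3.5 1.5 0 0 0 0; 4.0 0.15 0 0 0 0; 4.52 -1.27 0 0 0 0; 4.52 -1.27 0 0 0 0; 4.52 -1.27 0 0 0 0"
}}

```text
time: 7.6
tool_pos: [0.6039, -0.3135, 0.1668]
tool_rot: [-180.0, 0.0, 20.2]
wrist_force: [0.8, -0.1, -0.5]
grip_width: 0.0005
finger_force: 0.0
```

```bash
python3 -c "
from look import *
report()"
```

```text
7.6 [ 0.6039 -0.3135  0.1668] mill [0.0001 0.0697] F [ 0.81 -0.13 -0.53]
scene [280.2 172.2] 0.65 mill@.197 [0.0005 0.0212]
  neutralL at [282.5 170.5] neutralR [267.6 179.9] low [281.2 186.7]
top [269.6 221.1] 0.55 mill@.197 [-0.0848 -0.0902]
top [276.9 167.2] 0.41 mill@.197 [-0.0144  0.0365]
  neutralL at [282.5 166.7] neutralR [291.4 189.1] low [305.9 183.2]
wrist [257.2 193.5] 0.67 mill@.197 [0.0016 0.0936]
wrist [127.2 241.9] 0.6 mill@.197 [-0.072   0.0653]
  neutralL at [254.2 294.4] neutralR [254.2 385.1] low [319.1 378. ]
```

{"fn": "drive_tool", "kwargs": {
  "motion": "-0.56 -0.21 0 0 0 0; -1.03 -0.38 0 0 0 0; -1.41 -0.52 0 0 0 0; -1.69 -0.62 0 0 0 0; -1.97 -0.73 0 0 0 0; -2.25 -0.83 0 0 0 0; -2.53 -0.93 0 0 0 0; -2.82 -1.04 0 0 0 0; -3.1 -1.14 0 0 0 0; -3.1 -1.14 0 0 0 0"
}}

```text
time: 8.9
tool_pos: [0.5728, -0.3248, 0.1673]
tool_rot: [-180.0, 0.0, 20.2]
wrist_force: [1.8, 0.8, 1.0]
grip_width: 0.0004
finger_force: 0.7
```

```bash
python3 -c "
from look import *
report()"
```

```text
8.9 [ 0.5728 -0.3248  0.1673] mill [-0.0001  0.0366] F [1.83 0.85 0.96]
scene [276.2 177. ] 0.75 mill@.197 [ 0.0078 -0.0062]
  neutralL at [282.5 170.5] neutralR [267.6 179.9] low [281.2 186.7]
top [285.2 177.8] 0.38 mill@.197 [-0.0042  0.0019]
  neutralL at [282.5 166.7] neutralR [291.4 189.1] low [305.9 183.2]
  neutralL at [253.6 242.1] neutralR [253.6 340.4] low [321.1 334. ]
```

{"fn": "drive_tool", "kwargs": {
  "motion": "-0.47 -0.17 0 0 0 0; -0.94 -0.35 0 0 0 0; -1.41 -0.52 0 0 0 0; -1.88 -0.69 0 0 0 0; -2.35 -0.86 0 0 0 0; -2.82 -1.03 0 0 0 0; -3.19 -1.17 0 0 0 0; -3.47 -1.28 0 0 0 0; -3.75 -1.38 0 0 0 0; -4.04 -1.48 0 0 0 0; -4.04 -1.48 0 0 0 0"
}}

```text
time: 10.3
tool_pos: [0.5324, -0.3395, 0.1671]
tool_rot: [-180.0, 0.0, 20.2]
wrist_force: [1.4, 0.3, -0.9]
grip_width: 0.0004
finger_force: 0.6
```

```bash
python3 -c "
from look import *
report()"
```

```text
10.3 [ 0.5324 -0.3395  0.1671] mill [-0.0002 -0.0064] F [ 1.36  0.26 -0.87]
scene [269.  183.3] 0.53 mill@.197 [ 0.0131 -0.0434]
  neutralL at [282.5 170.5] neutralR [267.6 179.9] low [281.2 186.7]
  neutralL at [282.5 166.7] neutralR [291.4 189.1] low [305.9 183.2]
wrist [251.2 210.3] 0.52 mill@.197 [-0.0014  0.008 ]
  neutralL at [253.7 167. ] neutralR [253.7 276.5] low [324.7 271.3]
```

{"fn": "drive_tool", "kwargs": {
  "motion": "-0.14 -0.05 0 0 0 0; -0.28 -0.1 0 0 0 0; -0.38 -0.14 0 0 0 0; -0.38 -0.14 0 0 0 0"
}}

```text
time: 11.0
tool_pos: [0.5292, -0.3406, 0.1672]
tool_rot: [-180.0, -0.0, 20.2]
wrist_force: [5.8, 2.1, -3.4]
grip_width: 0.0008
finger_force: 2.5
```

{"fn": "drive_tool", "kwargs": {
  "motion": "-0.1 -0.035 0 0 0 0; -0.19 -0.07 0 0 0 0; -0.19 -0.07 0 0 0 0"
}}

```text
time: 11.3
tool_pos: [0.5276, -0.341, 0.1671]
tool_rot: [-180.0, -0.1, 20.2]
wrist_force: [8.2, 2.5, -3.3]
grip_width: 0.0004
finger_force: 3.5
```

The lever is against the right-hand side (8 N). Next I'll go round to the operator's side of the knob.

{"fn": "drive_tool", "kwargs": {
  "motion": "0.8 0.3 0 0 0 0; 1.6 0.6 0 0 0 0; 2.25 0.83 0 0 0 0; 1.7 2.4 0 0 0 0; 1.2 3.8 0 0 0 0; 0.6 5.2 0 0 0 0; 0.18 6.46 0 0 0 0; -1.2 5.95 0 0 0 0; -2.6 5.45 0 0 0 0; -3.9 4.96 0 0 0 0; -3.9 4.96 0 0 0 0; -3.9 4.96 0 0 0 0"
}}

```text
time: 12.5
tool_pos: [0.488, -0.2923, 0.1675]
tool_rot: [180.0, -0.0, 20.2]
wrist_force: [0.0, 0.3, -0.6]
grip_width: 0.0003
finger_force: 0.0
```

```bash
python3 -c "
from look import *
report()"
```

```text
12.5 [ 0.488  -0.2923  0.1675] mill [-0.0598 -0.0317] F [ 0.02  0.34 -0.58]
scene [266.2 184.8] 0.55 mill@.197 [ 0.0122 -0.0536]
  neutralL at [282.5 170.5] neutralR [267.6 179.9] low [281.2 186.7]
  neutralL at [282.5 166.7] neutralR [291.4 189.1] low [305.9 183.2]
wrist [356.7 230.2] 0.79 mill@.197 [-0.0022 -0.0289]
wrist [203.3 204.7] 0.53 mill@.197 [-0.0877 -0.0141]
  neutralL at [369.9 118.8] neutralR [360.3 235.9] low [431.  231.4]
```

{"fn": "drive_tool", "kwargs": {
  "motion": "0.35 -0.94 0 0 0 0; 0.69 -1.88 0 0 0 0; 0.97 -2.63 0 0 0 0; 1.14 -3.1 0 0 0 0; 1.31 -3.57 0 0 0 0; 1.48 -4.04 0 0 0 0; 1.66 -4.5 0 0 0 0; 1.83 -4.97 0 0 0 0; 2.0 -5.44 0 0 0 0; 2.17 -5.9 0 0 0 0; 2.31 -6.28 0 0 0 0; 2.31 -6.28 0 0 0 0"
}}

```text
time: 14.0
tool_pos: [0.5112, -0.355, 0.1669]
tool_rot: [-180.0, 0.0, 20.2]
wrist_force: [-0.7, 1.5, -1.1]
grip_width: 0.0008
finger_force: 0.7
```

{"fn": "drive_tool", "kwargs": {
  "motion": "0.07 -0.19 0 0 0 0; 0.14 -0.38 0 0 0 0; 0.19 -0.52 0 0 0 0; 0.19 -0.52 0 0 0 0"
}}

```text
time: 14.4
tool_pos: [0.5131, -0.36, 0.1673]
tool_rot: [180.0, -0.0, 20.2]
wrist_force: [-1.2, 1.1, -0.9]
grip_width: 0.0007
finger_force: 0.8
```

{"fn": "drive_tool", "kwargs": {
  "motion": "0.03 -0.09 0 0 0 0; 0.07 -0.19 0 0 0 0; 0.07 -0.19 0 0 0 0"
}}

```text
time: 14.7
tool_pos: [0.5138, -0.3619, 0.1674]
tool_rot: [180.0, -0.0, 20.2]
wrist_force: [-0.1, 2.0, -1.0]
grip_width: 0.0004
finger_force: 0.9
```

{"fn": "drive_tool", "kwargs": {
  "motion": "0.03 -0.09 0 0 0 0; 0.07 -0.19 0 0 0 0; 0.07 -0.19 0 0 0 0"
}}

```text
time: 15.0
tool_pos: [0.5145, -0.3638, 0.1674]
tool_rot: [180.0, -0.0, 20.2]
wrist_force: [-0.8, 2.4, -0.9]
grip_width: 0.0003
finger_force: 0.9
```

```bash
python3 -c "
from look import *
report()"
```

```text
15.0 [ 0.5145 -0.3638  0.1674] mill [ 0.0165 -0.0316] F [-0.75  2.39 -0.88]
scene [277.3 186.6] 0.58 mill@.197 [ 0.0389 -0.0435]
scene [182.4 196.4] 0.27 mill@.197 [-0.1084 -0.2199]
  neutralL at [282.5 170.5] neutralR [267.6 179.9] low [281.2 186.7]
top [262.9 154.8] 0.55 mill@.197 [-0.0371  0.0813]
  neutralL at [282.5 166.7] neutralR [291.4 189.1] low [305.9 183.2]
wrist [292.6 221.2] 0.68 mill@.197 [ 0.0382 -0.024 ]
  neutralL at [221.7 118.1] neutralR [224.3 235.1] low [298.2 230.7]
```

{"fn": "drive_tool", "kwargs": {
  "motion": "0.03 -0.09 0 0 0 0; 0.07 -0.19 0 0 0 0; 0.07 -0.19 0 0 0 0"
}}

```text
time: 15.6
tool_pos: [0.5152, -0.3657, 0.1673]
tool_rot: [-180.0, 0.0, 20.2]
wrist_force: [-0.4, 2.0, -1.0]
grip_width: 0.0004
finger_force: 1.0
```

{"fn": "drive_tool", "kwargs": {
  "motion": "0.03 -0.09 0 0 0 0; 0.07 -0.19 0 0 0 0; 0.07 -0.19 0 0 0 0"
}}

```text
time: 15.9
tool_pos: [0.5158, -0.3674, 0.1672]
tool_rot: [-180.0, 0.0, 20.2]
wrist_force: [-0.8, 3.6, -1.4]
grip_width: 0.0008
finger_force: 1.6
```

{"fn": "drive_tool", "kwargs": {
  "motion": "0.03 -0.09 0 0 0 0; 0.07 -0.19 0 0 0 0; 0.07 -0.19 0 0 0 0"
}}

```text
time: 16.2
tool_pos: [0.5165, -0.3693, 0.1672]
tool_rot: [-180.0, 0.0, 20.2]
wrist_force: [-1.0, 4.8, -1.4]
grip_width: 0.0009
finger_force: 2.2
```

{"fn": "drive_tool", "kwargs": {
  "motion": "0.02 -0.05 0 0 0 0; 0.04 -0.1 0 0 0 0; 0.04 -0.1 0 0 0 0; 0.04 -0.1 0 0 0 0"
}}

```text
time: 16.6
tool_pos: [0.5168, -0.3701, 0.167]
tool_rot: [-179.9, 0.0, 20.2]
wrist_force: [-1.6, 5.3, -3.7]
grip_width: 0.0005
finger_force: 2.4
```

{"fn": "drive_tool", "kwargs": {
  "motion": "0.03 -0.09 0 0 0 0; 0.07 -0.19 0 0 0 0; 0.07 -0.19 0 0 0 0; 0.07 -0.19 0 0 0 0"
}}

```text
time: 17.0
tool_pos: [0.5175, -0.3718, 0.1669]
tool_rot: [-179.9, 0.0, 20.2]
wrist_force: [-2.4, 5.8, -3.5]
grip_width: 0.0003
finger_force: 2.9
```

{"fn": "drive_tool", "kwargs": {
  "motion": "-0.2 0.55 0 0 0 0; -0.69 1.88 0 0 0 0; -1.2 3.3 0 0 0 0; -1.9 5.2 0 0 0 0; -2.6 7.1 0 0 0 0; -2.6 7.1 0 0 0 0; -2.6 7.1 0 0 0 0"
}}

```text
time: 17.7
tool_pos: [0.492, -0.3018, 0.1681]
tool_rot: [179.9, -0.0, 20.2]
wrist_force: [-0.7, 0.4, -0.2]
grip_width: 0.0006
finger_force: 0.0
```

```bash
python3 -c "
from look import *
report()
w=np.load('last_wrist.npy');s=np.load('last_scene.npy')
pw=arm.read_camera('wrist');ps=arm.read_camera('scene')
for p,im in((pw,w),(ps,s)):
  for a in (.2,.23):
    x=P(p,W(q,knob(a,.175)))[0].round().astype(int);print(a,x);cv2.drawMarker(im,tuple(map(int,x)),(0,0,255) if a>.21 else (0,255,0),0,7,1)
a=cv2.resize(w[140:300,300:460],(400,400),interpolation=cv2.INTER_CUBIC);b=cv2.resize(s[150:230,235:315],(400,400),interpolation=cv2.INTER_CUBIC)
cv2.imwrite('pics/g.png',np.hstack([a,b]))"
```

```text
17.7 [ 0.492  -0.3018  0.1681] mill [-0.0495 -0.0313] F [-0.73  0.37 -0.21]
scene [281.6 188.1] 0.66 mill@.197 [ 0.0514 -0.0428]
  neutralL at [282.5 170.5] neutralR [267.6 179.9] low [281.2 186.7]
  neutralL at [282.5 166.7] neutralR [291.4 189.1] low [305.9 183.2]
wrist [409.7 222.4] 0.89 mill@.197 [ 0.0378 -0.0247]
wrist [190.8 202.8] 0.5 mill@.197 [-0.0838 -0.0133]
  neutralL at [349.  118.1] neutralR [341.2 235.2] low [412.4 230.7]
0.2 [404 232]
0.23 [413 231]
0.2 [279 186]
0.23 [281 187]
```

View pics/g.png

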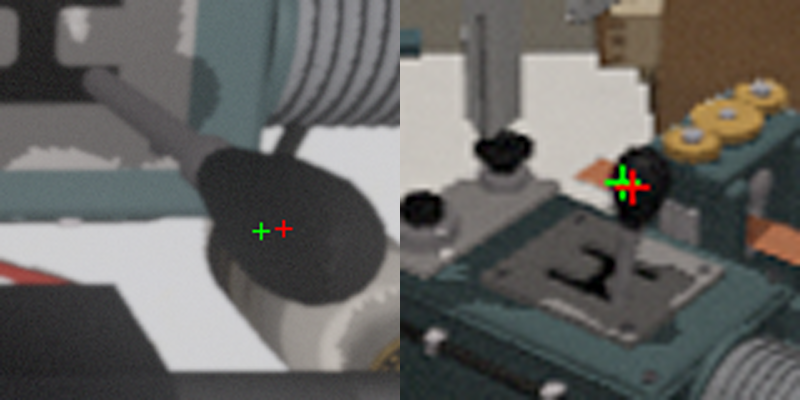

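The lever is home in low: the knob is at or just past the red 0.23 marker in both views (wrist (294,224) against (284,229), scene (640,188) against (632,187)). Now I'll move above the start button.

{"fn": "drive_tool", "kwargs": {
  "motion": "-0.7 1.6 0 0 0 0; -1.4 3.2 0 0 0 0; -1.99 4.65 0 0 0 0; -1.99 4.65 -1 0 0 0; -1.99 4.65 -2.2 0 0 0; -1.99 4.65 -3.2 0 0 0; -1.99 4.65 -3.6 0 0 0; -1.99 4.65 -3.6 0 0 0; -1.99 4.65 -3.6 0 0 0"
}}

```text
time: 19.0
tool_pos: [0.4719, -0.255, 0.1314]
tool_rot: [180.0, -0.0, 20.2]
wrist_force: [0.9, 0.2, 1.0]
grip_width: 0.001
finger_force: 0.0
```

```bash
python3 -c "
from look import *
s=arm.state();print(s['tool_pos'],millxy(s['tool_pos']),s['wrist_force'])
w=arm.read_camera('wrist')
for n in ('start_top','stop_top'):
  for r in arm.look_for(w,n)[:2]: print(n,r['score'],r['centre'],millxy(atz(w,r['centre'],.128 if n=='start_top' else .1405)))
print(P(w,W(q,[ST,SP])))"
```

```text
[ 0.47189499 -0.25504724  0.13136583] [-0.1003 -0.034 ] [0.88468925 0.2052472  1.0432997 ]
start_top 0.91 [255.9, 208.2] [-0.0987 -0.029 ]
stop_top 0.91 [255.9, 100.0] [-0.0989  0.0393]
[[253.97214736 215.51495203]
 [253.92997112 102.34865291]]
```

{"fn": "drive_tool", "kwargs": {
  "motion": "0 0 -0.4 0 0 0; 0 0 -0.8 0 0 0; 0 0 -1.2 0 0 0; 0 0 -1.2 0 0 0"
}}

```text
time: 19.55
tool_pos: [0.4715, -0.2546, 0.1186]
tool_rot: [-180.0, 0.0, 20.2]
wrist_force: [-0.1, 1.1, 0.1]
grip_width: 0.0002
finger_force: 0.0
```

{"fn": "drive_tool", "kwargs": {
  "motion": "0 0 -0.3 0 0 0; 0 0 -0.6 0 0 0; 0 0 -0.6 0 0 0; 0 0 -0.6 0 0 0"
}}

```text
time: 19.95
tool_pos: [0.4717, -0.2548, 0.1133]
tool_rot: [-180.0, 0.0, 20.2]
wrist_force: [-0.8, 0.8, 0.7]
grip_width: 0.0006
finger_force: 0.0
```

{"fn": "drive_tool", "kwargs": {
  "motion": "0 0 -0.2 0 0 0; 0 0 -0.4 0 0 0; 0 0 -0.4 0 0 0; 0 0 -0.4 0 0 0"
}}

```text
time: 20.35
tool_pos: [0.4718, -0.2548, 0.1093]
tool_rot: [-180.0, 0.0, 20.2]
wrist_force: [0.0, -0.0, 0.1]
grip_width: 0.0006
finger_force: 0.0
```

The offset is confirmed, with no contact yet at a TCP z of 0.109. I'll continue down in small steps.

{"fn": "drive_tool", "kwargs": {
  "motion": "0 0 -0.2 0 0 0; 0 0 -0.4 0 0 0; 0 0 -0.4 0 0 0; 0 0 -0.4 0 0 0"
}}

```text
time: 20.75
tool_pos: [0.4719, -0.2549, 0.1055]
tool_rot: [180.0, -0.0, 20.2]
wrist_force: [-0.1, 0.4, 2.6]
grip_width: 0.0006
finger_force: 1.4
```

{"fn": "drive_tool", "kwargs": {
  "motion": "0 0 -0.15 0 0 0; 0 0 -0.3 0 0 0; 0 0 -0.3 0 0 0; 0 0 -0.3 0 0 0"
}}

```text
time: 21.15
tool_pos: [0.4719, -0.2548, 0.1025]
tool_rot: [180.0, -0.0, 20.2]
wrist_force: [1.4, -1.8, 4.5]
grip_width: 0.0003
finger_force: 2.3
```

{"fn": "drive_tool", "kwargs": {
  "motion": "0 0 -0.1 0 0 0; 0 0 -0.2 0 0 0; 0 0 -0.2 0 0 0; 0 0 -0.2 0 0 0"
}}

```text
time: 21.55
tool_pos: [0.472, -0.255, 0.1019]
tool_rot: [179.9, -0.0, 20.2]
wrist_force: [-4.8, 3.5, 19.6]
grip_width: 0.0006
finger_force: 9.7
```

{"fn": "drive_tool", "kwargs": {
  "motion": "0 0 -0.1 0 0 0; 0 0 -0.1 0 0 0; 0 0 -0.1 0 0 0"
}}

```text
time: 21.85
tool_pos: [0.4721, -0.255, 0.1016]
tool_rot: [179.9, -0.1, 20.2]
wrist_force: [-8.4, 5.2, 27.8]
grip_width: 0.0004
finger_force: 14.1
```

The button is fully down, hard against its collar. I'll retract straight up and clear.

{"fn": "drive_tool", "kwargs": {
  "motion": "0 0 0.3 0 0 0; 0 0 0.8 0 0 0; 0 0 1.6 0 0 0; 0 0 3 0 0 0; 0 0 5 0 0 0; 0 0 8 0 0 0; -1 1 11 0 0 0; -3 2 13 0 0 0; -5 3 14 0 0 0; -7 4 14 0 0 0; -8 4 14 0 0 0; -8 4 14 0 0 0"
}}

```text
time: 23.05
tool_pos: [0.3912, -0.215, 0.24]
tool_rot: [180.0, -0.0, 20.2]
wrist_force: [-0.2, 0.1, -0.2]
grip_width: 0.0003
finger_force: 0.0
```

```bash
python3 -c "
from look import *
report()
for n in('scene','top'):
  p=arm.read_camera(n)
  for t in('start_top','stop_top','coffee_bottle','tea_bottle','tape_roll'):
    for r in arm.look_for(p,t)[:1]: print(n,t,np.round(r['centre'],1),round(r['score'],2))
"
```

```text
23.05 [ 0.3912 -0.215   0.24  ] mill [-0.1658 -0.0959] F [-0.18  0.06 -0.23]
scene [280.4 188.8] 0.53 mill@.197 [ 0.051  -0.0473]
  neutralL at [282.5 170.5] neutralR [267.6 179.9] low [281.2 186.7]
  neutralL at [282.5 166.7] neutralR [291.4 189.1] low [305.9 183.2]
wrist [483.4 102.9] 0.91 mill@.197 [ 0.0004 -0.0224]
  neutralL at [496.2  20.1] neutralR [480.7 116.8] low [533.5 115.5]
scene start_top [235.8 190.9] 0.56
scene stop_top [253.6 178.1] 0.65
scene coffee_bottle [282.4 253.4] 0.94
scene tea_bottle [300.5 284. ] 0.66
scene tape_roll [185.9 186.2] 0.72
top stop_top [247.5 178.3] 0.41
top coffee_bottle [337.9 203. ] 0.84
top tea_bottle [368.6 215.4] 0.56
top tape_roll [159.  231.1] 0.78
```

```bash
python3 -c "
from rig import arm
print(arm.sign_off())"
```

```text
the job is handed in; nothing more can be done
None
```

The lever was pushed through neutral and home into low gear, then start was pressed fully down and released; I handed the job in at about 23 s with the arm clear and nothing else touched, though the sign-off gave no verdict and I did not confirm by camera that the button came back up.

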